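# Clear the tall jar, shut the stock drawer and lock it

## Robot

A 6-joint arm with a two-finger parallel gripper is mounted at the origin on the work surface. World frame = base frame: x ahead of the robot, y to its left, z up, the work surface at z = 0. Lengths are in m, angles in rad, forces in N, time in s.
With the tool pointing down it reaches from about 0.225 to 0.875 m from the base axis. Payload 3.4 kg.
Tool frame: the origin (TCP) lies at the very end of the fingers, on their centre line; the grasp point (between the pads) lies 19 mm behind it (manip.tcp_to_grasp is the distance from the TCP to the grasp point, in m); z points along the fingers, y is the line along which they close (so a half turn about z gives the same grasp; the last joint's range is limited). The gripper opens to 85 mm and grips with 20 to 120 N. Pads are 22 mm wide; open, the fingers measure 114 mm over their backs; the gripper's body (76 mm by 85 mm) begins 54 mm behind the grasp point. The pads swing forward as they close: fully open they stand 13 mm farther back than shut.
Start: joints at [1.006, 0.276, 1.505, -0, 1.361, -0.121], TCP at [0.247, 0.519, 0.231] pointing down, gripper open.
Joint ranges: [-2.89, 2.89], [-0.75, 2.08], [0.22, 2.7], [-1.18, 4.32], [0.11, 2.71], [-2.7, 2.7]. Speed limits (rad/s): [2.57, 2.57, 3.14, 3.14, 3.14, 3.14].

## Interface

Orientations are given as a unit quaternion [w, x, y, z].
In Python, from rig import status, get_image, job, manip gives the robot as it stands.
- The arm moves only by the tool apply_moves, never from a script. Its arguments are lists of equal length, an entry for each row: "xyz": the shift along the tool's x, y, z each as a share of 0.3 m, from -1 to 1, a list of three; "rot": the turn, a rotation vector about the tool's x, y, z each as a share of 60 degrees, from -1 to 1, a list of three; "hand": the opening, from -1 (shut) to 1 (fully open). A call has 1 to 8 rows; each row shifts and turns the commanded pose from where the row before left it, along the tool's axes as they then stand; what a row does not reach is not made up. A row lasts 1/8 s, in which the tool goes at most 62.5 mm and 10.7 degrees, less where a joint would pass 70% of its speed; a pose out of reach is approached as far as the arm can. A call with a number of a shift or a turn outside -1 to 1 is refused whole. A call with a gripper value outside its range is refused whole. The fingers move at their own pace and stop on an object; "force" is the grip in N (left out, the last holds). Time passes only in rows, so rows that do not move let the fingers close. It gives the time, the measured TCP pose, the force, the opening and the grip force at its end, in the units of the state.
- status.get_state(): the state, without advancing time (a new reading comes with each control period).
- get_image(name): name is "scene" or "top"; returns a dict with "pixels" (384x512x3 uint8, red, green, blue), "fovy" (degrees; the focal length in pixels is half the picture's height over the tangent of half this angle, whatever the lens; pixels are square), "cx", "cy" (the principal point, pixels), "origin" and "orientation" of the camera in the world. Camera axes: x right, y down, z forward; pixel columns grow to the right and rows downward; lengths in m; the calibration is good to about 2 mm. A picture is of the moment at which its call begins. There is no depth.
- job.sign_off(): hands the job in; it is judged then, once.
The state is a dict: "clock": time; "qpos": joint angles; "qd": joint speeds; "effort": joint torques, N m; "position": TCP position; "ee_rot": TCP orientation; "contact_force": force on the tool from outside, world axes, zero at the start; "moment": the same for the moment, N m; "width": finger opening in m; "gripper_force": force on a finger pad.
Only numpy, scipy, OpenCV 4.12 (cv2) and the standard library are available. Lean on these libraries where they do the work, as an engineer would, in place of code of your own. Each camera call takes 0.05 s, during which the arm holds its last target. There are 200 camera calls.

## Task

The drawer of the little stock cabinet cannot shut because the amber jar stands too tall in it. Lift the jar out and stand it on the free cork pad on the dark board, keeping it upright all the way; then push the drawer fully home so that it clicks in with both ring boxes still inside; then, and not before, turn the brass lock key on top of the cabinet clockwise to its stop and let it spring back. Do not disturb the other things on the bench.

Things in the scene. Friction and masses are not known exactly. Their poses are not given: they have to be found in the camera images.
- cabinet: Fixed wooden stock cabinet, 240 deep (its x) x 270 wide (its y) x 125 mm high, origin at the centre of its underside, front facing its own -x (towards the robot at yaw 0; it stands turned by up to 0.22 rad). Its upper half holds the drawer; the lower drawer front is a blind. The opening for the drawer is clear up to 115 mm above the bench.
- drawer (a joint): Opening of the upper drawer in m: 0 fully home, grows as it comes out along the cabinet's -x, at most 0.15; starts 0.108 to 0.13. Slides with about 1 to 2 N; a sprung detent resists with some 4 N more between about 24 and 12 mm, then pulls it home. Stop at 0.
- drawer_front (a point): Centre of the outer face of the drawer's front panel (270 wide, 60 mm high, from 63.5 to 123.5 mm above the bench, 14 mm thick); moves with the drawer. It lies 134 mm ahead of the cabinet's origin (its -x) when home. The middle is flat, for pushing; two small brass knobs stand out 18 mm at 90 mm either side of it.
- drawer_floor (a point): Middle of the floor of the drawer's front row of three bays, 68 mm above the bench, 67.5 mm behind the outer face of the front; moves with the drawer. Each bay is 105 deep (x) x 74 wide (y), side by side at y = -76, 0, +76 mm in the cabinet's frame; the dividers between are 20 mm high, the drawer's sides 30 mm.
- lock (a joint): Angle of the lock key in rad: 0 at rest (its blade in line with the cabinet's x), grows clockwise as seen from above to the stop at 1.2. A spring of 0.12 N m/rad brings it back when released.
- lock_grip (a point): Middle of the brass key's blade, on its upright turning axis, 155 mm above the bench, on the cabinet's top at (-30, +50) mm in the cabinet's frame. Blade 40 long (along this point's x) x 12 thick (y) x 30 mm high, from 14 to 44 mm above the cabinet's top (125 mm), over a plate of radius 21 and height 6 mm. The point turns with the key.
- jar: Amber jar with white cap and paper label, 42 mm diameter, 95 mm tall, 0.16 kg, upright in one of the three drawer bays; origin at the centre of its underside, z up.
- box_red: Low red ring box, 42 x 42 x 26 mm, loose in one of the other drawer bays; origin at the centre of its underside.
- box_black: Low black ring box, 42 x 42 x 26 mm, loose in the remaining bay; origin at the centre of its underside.
- pad: Round cork pad, 68 mm diameter, 4 mm thick, fixed on the dark board; origin at the centre of its underside, its top 16 mm above the bench. It lies at one of three places in a row along the board, 80 mm apart; the other two hold a jar and a can.
- board: Fixed dark wooden board, 260 long (its x) x 90 wide (its y) x 12 mm thick, origin at the centre of its underside. The row runs along its x.
- jar_green: Green glass jar with black cap, 42 mm diameter, 95 mm tall, standing on the board; origin under its centre. Leave alone.
- jar_grey: Steel can, 42 mm diameter, 85 mm tall, standing on the board; origin under its centre. Leave alone.
- mandrel: Upright tapered steel ring mandrel, foot 52 mm diameter, 192 mm tall, loose on the bench ahead of the robot between cabinet and board; origin under its foot. Leave alone.
- hammer: Hammer lying on the bench to the right, about 210 mm long (x). Leave alone.
- calliper: Steel calliper lying on the bench to the left, 170 mm long (x), up to 12 mm high. Leave alone.
- graver: Graver with a wooden mushroom handle, lying on the bench to the left, 125 mm long (x), 36 mm high. Leave alone.

How it is judged:
On the way, in this order (a step that is already met when the one before it is completed fails the run):
1. the amber jar stands upright and released on the cork pad (horizontal distance between jar and pad below 0.018 m and z of jar in the frame of pad below 0.008 m and angle between jar's own z axis and vertical below 0.1 rad and linear speed of jar below 0.02 m/s and contact force between the fingers and jar below 0.1 N), for 0.2 s.
2. the drawer is fully home in its detent (value of joint drawer below 0.005 m), for 0.2 s.
3. the lock key is turned to its stop with the drawer home (value of joint lock above 1.12 rad and value of joint drawer below 0.005 m), for 0.05 s.
At the end, for the whole second after the job is handed in: Amber jar upright (0.1 rad), still and released on the cork pad, within 18 mm of its centre; drawer within 5 mm of home, both ring boxes lying in it; lock key sprung back to within 0.12 rad of rest after reaching its stop (within 0.08 rad) (all of step 1 and value of joint drawer below 0.005 m and value of joint lock below 0.12 rad and horizontal distance between each of box_red, box_black and drawer_floor below 0.13 m and z of box_red in the frame of drawer_floor between -0.01 and 0.015 m and z of box_black in the frame of drawer_floor between -0.01 and 0.015 m); the robot touches nothing.
It fails at once if the jar is tipped more than 0.6 rad (angle between jar's own z axis and vertical above 0.6 rad).
It fails at once if the lock key is turned by more than 0.5 rad while the drawer is out by more than 15 mm (value of joint lock above 0.5 rad and value of joint drawer above 0.015 m).
It fails at once if another thing on the bench or the board is moved by more than 25 mm (distance of any of jar_green, jar_grey, mandrel, hammer, calliper, graver from where it was at the start of the episode above 0.025 m).
It fails at once if a jar, the can or the mandrel is knocked over (angle between any of jar_green, jar_grey, mandrel's own z axis and vertical above 0.4 rad).
It also fails if it takes over 64 s, if anything falls off the work surface, if the arm or the gripper's body presses on something with over 40 N, if the wrist force passes 120 N, or if a joint passes its speed limit or range.

## Working session

There is one attempt and no reset: what is moved stays moved. The work goes in short steps, Python scripts to look and compute and a tool call to move; the robot and the scene stay as the last step left them, time stands still between calls to the robot, and variables do not carry over. Pictures are saved under pics/ and viewed, at most 10 in all, crops included, and the job is handed in when it is done.

Besides the shell and the picture viewer there is one more tool, called after ">>>" as a command line: name --argument value ..., lists and objects as JSON in quotes. apply_moves: Moves the arm, as the interface text tells. Its arguments: {"type":"object","properties":{"xyz":{"type":"array","items":{"type":"array","items":{"type":"number","minimum":-1,"maximum":1}}},"rot":{"type":"array","items":{"type":"array","items":{"type":"number","minimum":-1,"maximum":1}}},"hand":{"type":"array","items":{"type":"number"}},"force":{"type":"number"}},"required":["xyz","rot","hand"]}

```bash
mkdir -p pics
cat > h.py <<'E'
import numpy as np, cv2
from scipy.spatial.transform import Rotation as R
from rig import status, get_image, job, manip
def q(o): return R.from_quat([o[1],o[2],o[3],o[0]])
def K(im):
    f=im["pixels"].shape[0]/2/np.tan(np.radians(im["fovy"])/2); return f
def ray(im,uv):
    f=K(im); d=q(im["orientation"]).apply([(uv[0]-im["cx"])/f,(uv[1]-im["cy"])/f,1]); return np.array(im["origin"]),d/np.linalg.norm(d)
def onz(im,uv,z):
    o,d=ray(im,uv); return o+d*(z-o[2])/d[2]
def tri(a,ua,b,ub):
    o1,d1=ray(a,ua);o2,d2=ray(b,ub)
    s=np.linalg.lstsq(np.c_[d1,-d2],o2-o1,rcond=None)[0]
    p,r=o1+s[0]*d1,o2+s[1]*d2; return (p+r)/2,np.linalg.norm(p-r)
def proj(im,p):
    c=q(im["orientation"]).inv().apply(np.array(p)-im["origin"]); return K(im)*c[...,:2]/c[...,2:]+[im["cx"],im["cy"]]
def save(im,n,s=1.5):
    cv2.imwrite("pics/"+n,cv2.resize(im["pixels"][...,::-1],None,fx=s,fy=s,interpolation=cv2.INTER_CUBIC))
E
python3 - <<'E'
from h import *
import pickle
S=get_image("scene");T=get_image("top");pickle.dump((S,T),open("a.pkl","wb"))
save(S,"s0.png");save(T,"t0.png")
for i in(S,T):print(i["fovy"],i["cx"],i["cy"],i["origin"],i["orientation"])
print(status.get_state())
E
```

```text
57.639298427964434 251.4522782852619 194.1399484102316 [1.04894308 0.86348501 0.88372343] [-0.12509936  0.24630624  0.86379902 -0.4213486 ]
42.39400033095693 249.06140189429462 187.66505144815244 [0.15163497 0.00801632 1.84415026] [-0.07116822  0.70564613 -0.70125952  0.0723443 ]
{'clock': 0.1, 'qpos': array([ 1.00599155e+00,  2.76566978e-01,  1.50602291e+00,  8.33941320e-06,
        1.36069388e+00, -1.20950737e-01]), 'qd': array([ 0.00037914, -0.00101606, -0.00356886, -0.00065596, -0.00047062,
       -0.00032927]), 'effort': array([ 3.01031709e-03, -4.17698872e+01, -2.46407479e+01, -2.17017555e-04,
        5.78590902e-03,  5.62965312e-06]), 'position': array([0.24664006, 0.51889332, 0.23049959]), 'ee_rot': array([-2.88116564e-04,  2.20110566e-01,  9.75474563e-01, -7.94971272e-04]), 'contact_force': array([ 0.08276728, -0.11134447,  0.00671608]), 'moment': array([-0.00679846,  0.00867074, -0.01339381]), 'gripper_force': 0.0, 'width': 0.08534757095314492}
```

View pics/s0.png

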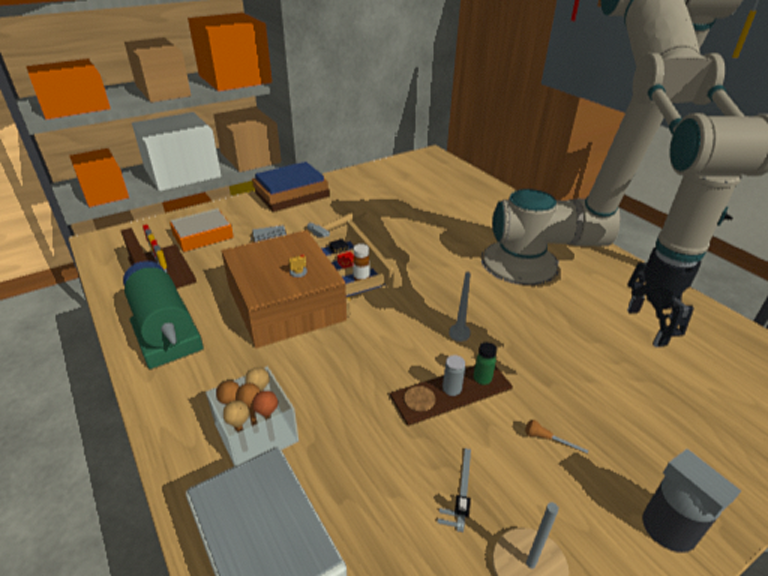

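View pics/t0.png

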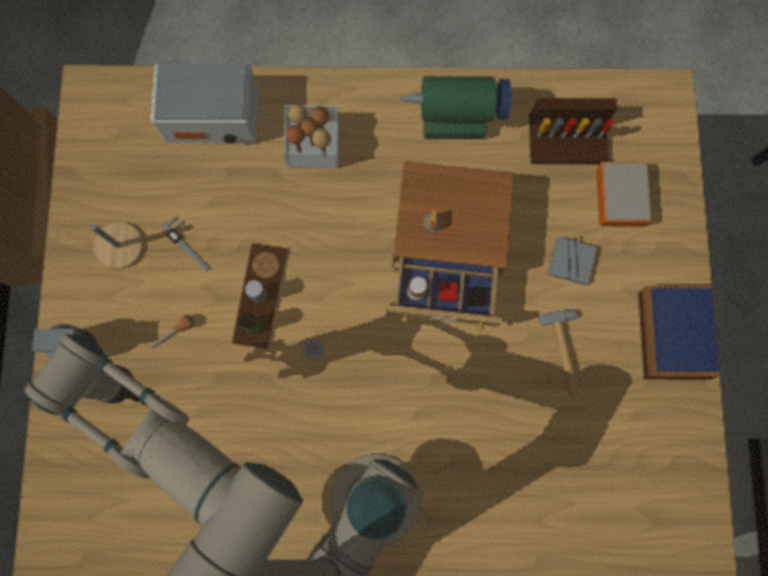

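The scene view shows the jar's cap at about (361,249), the cork pad at (419,398) and the key at (298,265), in 1.5x pixels. In the top view the cap is at (418,288), the pad at (265,264), the key at (434,218), and the cabinet top spans (402,162) to (504,268).

```bash
cat > m.py <<'E'
from h import *
import pickle
S,T=pickle.load(open("a.pkl","rb"))
def blob(im,c,r,lo,hi,nm):
    h=cv2.cvtColor(im["pixels"],cv2.COLOR_RGB2HSV); m=cv2.inRange(h,np.array(lo),np.array(hi))
    w=np.zeros_like(m); cv2.circle(w,tuple(int(v) for v in c),r,255,-1); m&=w
    n,l,s,ce=cv2.connectedComponentsWithStats(m); 
    if n<2: print(nm,"none");return None
    i=1+np.argmax(s[1:,4]); k=max(cv2.findContours((l==i).astype(np.uint8),0,2)[0],key=len)
    print(nm,ce[i].round(1),s[i]); return ce[i],k
for im,n,cs in((S,"S",dict(cap=(361,249),pad=(419,398),key=(298,262))),(T,"T",dict(cap=(418,288),pad=(265,264),key=(434,216)))):
    for k,c in cs.items():
        u=int(c[0]/1.5);v=int(c[1]/1.5); h=cv2.cvtColor(im["pixels"],cv2.COLOR_RGB2HSV)
        print(n,k,h[v-3:v+4:3,u-6:u+7:3].tolist())
# crops
a=cv2.resize(S["pixels"][150:290,140:340,::-1],None,fx=4,fy=4,interpolation=2)
b=cv2.resize(T["pixels"][100:240,150:350,::-1],None,fx=4,fy=4,interpolation=2)
cv2.imwrite("pics/s1.png",a);cv2.imwrite("pics/t1.png",b)
E
python3 m.py
```

```text
S cap [[[112, 135, 49], [21, 39, 132], [23, 26, 166], [23, 31, 138], [19, 142, 158]], [[18, 115, 113], [27, 16, 180], [26, 20, 180], [26, 20, 182], [18, 111, 83]], [[4, 252, 159], [50, 8, 99], [25, 18, 153], [27, 16, 179], [17, 120, 81]]]
S pad [[[16, 141, 130], [15, 142, 131], [16, 141, 132], [15, 142, 124], [16, 145, 135]], [[15, 146, 129], [16, 145, 125], [15, 143, 139], [16, 139, 128], [15, 144, 124]], [[16, 145, 127], [15, 146, 122], [15, 142, 120], [15, 140, 120], [15, 137, 128]]]
S key [[[15, 176, 133], [18, 182, 140], [20, 186, 151], [14, 212, 170], [15, 175, 130]], [[16, 180, 115], [20, 187, 161], [21, 188, 159], [21, 188, 157], [15, 178, 133]], [[15, 174, 63], [21, 193, 164], [21, 190, 160], [20, 195, 173], [15, 180, 116]]]
T cap [[[6, 48, 80], [19, 17, 166], [24, 16, 161], [18, 18, 166], [50, 8, 101]], [[9, 66, 104], [22, 17, 162], [21, 16, 164], [22, 17, 164], [10, 19, 82]], [[12, 28, 117], [13, 87, 111], [17, 30, 118], [17, 54, 95], [168, 25, 51]]]
T pad [[[15, 133, 107], [15, 125, 122], [15, 125, 116], [15, 122, 117], [17, 127, 116]], [[16, 131, 125], [14, 131, 111], [16, 124, 119], [16, 124, 115], [16, 122, 123]], [[15, 119, 122], [16, 130, 112], [16, 138, 113], [16, 140, 111], [16, 129, 109]]]
T key [[[14, 162, 120], [14, 152, 126], [19, 161, 150], [15, 160, 115], [16, 157, 96]], [[13, 106, 115], [21, 51, 114], [19, 165, 145], [13, 90, 74], [15, 149, 72]], [[14, 34, 112], [19, 154, 139], [16, 179, 138], [18, 84, 70], [14, 145, 72]]]
```

View pics/s1.png

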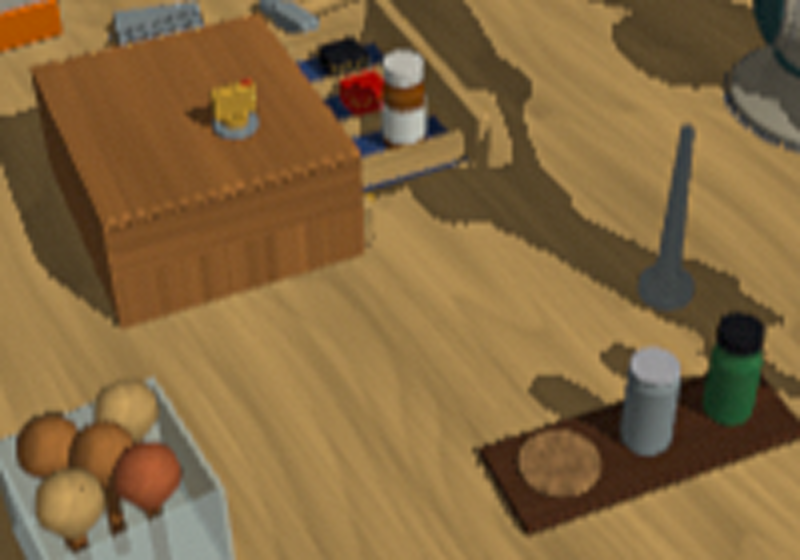

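View pics/t1.png

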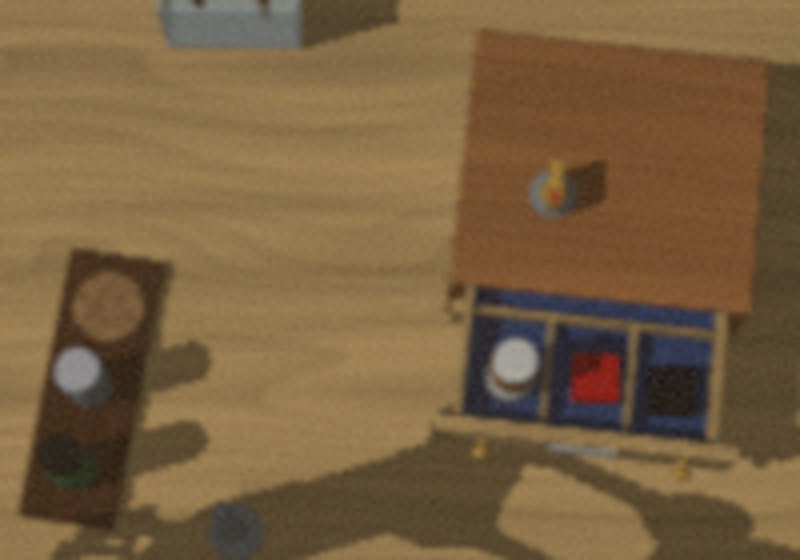

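The crops show the jar in the left bay with its cap at crop (404,63) in the scene view and (517,358) in the top view. The red box is in the middle bay, the black box in the right bay, and the pad is at the far end of the board. The cabinet-top corners are readable in both views.

```bash
cat > m2.py <<'E'
from m import *
s=lambda u,v:(u/4+140-.4,v/4+150-.4)
t=lambda u,v:(u/4+150-.4,v/4+100-.4)
print("cap",tri(S,s(404,65),T,t(517,358)))
ps=blob(S,(419/1.5,398/1.5),18,(10,100,85),(20,170,200),"padS");pt=blob(T,(265/1.5,264/1.5),14,(10,95,85),(20,160,200),"padT")
es,et=[cv2.fitEllipse(k[1]) for k in(ps,pt)];print(es,et)
print("pad",tri(S,es[0],T,et[0]),onz(S,es[0],.016),onz(T,et[0],.016))
b=[blob(S,(298/1.5,262/1.5),10,(18,140,110),(25,255,255),"kS"),blob(T,(434/1.5,218/1.5),10,(17,120,110),(25,255,255),"kT")]
print("key",tri(S,b[0][0],T,b[1][0]),onz(S,b[0][0],.155),onz(T,b[1][0],.155))
cs=[(260,18),(35,70),(108,222),(360,155)];ct=[(767,62),(478,32),(452,282),(750,312)]
cs=[cs[0],cs[1],cs[2],cs[3]]
P=np.array([tri(S,s(*a),T,t(*c))[0] for a,c in zip(cs,ct)]);print("corners",P.round(4))
print("S@.125",np.array([onz(S,s(*a),.125) for a in cs]).round(4))
Q=np.array([onz(T,t(*a),.125) for a in ct]);print("T@.125",Q.round(4))
# drawer interior: front panel top edge ends in T at z=.1235 (outer)
print("front",onz(T,t(435,425),.1235),onz(T,t(737,458),.1235))
print("knobs",onz(T,t(480,450),.0935),onz(T,t(683,470),.0935))
print("mandrel top S/T",tri(S,s(687,128),T,t(236,525)), "can",tri(S,s(654,364),T,t(78,370)))
print("plate",onz(S,s(236,122),.131),onz(T,t(552,194),.131))
E
python3 m2.py | grep -v '\[\[\['
```

```text
cap (array([ 0.49242364, -0.09554763,  0.15843272]), np.float64(0.005687681743609162))
padS [277.7 260.4] [262 247  28  27 454]
padT [176.5 176.2] [167 168  19  18 263]
((277.8240051269531, 260.429443359375), (24.270532608032227, 26.39776039123535), 129.3572235107422) ((176.45761108398438, 176.1623077392578), (17.219972610473633, 17.993501663208008), 64.30138397216797)
pad (array([0.56990254, 0.27708282, 0.03120497]), np.float64(0.0058434152762641)) [0.56341366 0.26445918 0.016     ] [0.57122402 0.28132405 0.016     ]
kS [198.1 175.5] [192 171  12  11  96]
kT [288.4 143.8] [286 140   6  10  32]
key (array([ 0.65560217, -0.12972952,  0.15359408]), np.float64(0.010180705312452524)) [ 0.65308668 -0.12316652  0.155     ] [ 0.65967997 -0.13243294  0.155     ]
corners [[ 0.6594 -0.2486  0.2249]
 [ 0.7957 -0.077   0.2553]
 [ 0.6901 -0.0894  0.0396]
 [ 0.5199 -0.2842 -0.0289]]
S@.125 [[ 0.5472 -0.2911  0.125 ]
 [ 0.7781 -0.3173  0.125 ]
 [ 0.803  -0.0592  0.125 ]
 [ 0.5744 -0.0305  0.125 ]]
T@.125 [[ 0.7792 -0.3297  0.125 ]
 [ 0.8064 -0.0655  0.125 ]
 [ 0.5704 -0.0418  0.125 ]
 [ 0.5447 -0.3071  0.125 ]]
front [ 0.44118207 -0.02689154  0.1235    ] [ 0.41351985 -0.29206842  0.1235    ]
knobs [ 0.42384863 -0.06776358  0.0935    ] [ 0.40696801 -0.24880644  0.0935    ]
mandrel top S/T (array([0.34522073, 0.14260118, 0.17570372]), np.float64(0.001379068996353081)) can (array([0.49337411, 0.29424104, 0.09599825]), np.float64(0.0014446444958079866))
plate [ 0.65109943 -0.12753101  0.131     ] [ 0.65085638 -0.13137024  0.131     ]
```

>>> apply_moves --xyz '[[0,0,-0.17],[0,0,-0.17],[-0.12,-0.11,0],[-0.12,-0.11,0],[-0.12,-0.11,0],[-0.12,-0.11,0],[-0.12,-0.11,0],[-0.12,-0.11,0]]' --rot '[[0,0,0],[0,0,0],[0,0,0],[0,0,0],[0,0,0],[0,0,0],[0,0,0],[0,0,0]]' --hand '[1,1,1,1,1,1,1,1]'

```text
clock: 1.1
position: [0.3571, 0.2462, 0.333]
ee_rot: [-0.0, 0.22, 0.976, -0.0]
contact_force: [0.1, -0.4, -0.6]
width: 0.0856
gripper_force: 0.0
```

```bash
cat > fit.py <<'E'
from m2 import *
from scipy.optimize import least_squares
def dproj(im,p,k):
    uv=proj(im,p)-[im["cx"],im["cy"]]; r2=((uv/K(im))**2).sum(-1,keepdims=True)
    return uv*(1+k*r2)+[im["cx"],im["cy"]]
def quad(x,y,a,L,W,z):
    c=np.array([[L,-W],[L,W],[-L,W],[-L,-W]])/2; r=np.array([[np.cos(a),-np.sin(a)],[np.sin(a),np.cos(a)]])
    return np.c_[c@r.T+[x,y],np.full(4,z)]
cabT=np.array([t(*c) for c in [(767,62),(478,32),(452,282),(750,312)]])
cabS=np.array([s(*c) for c in [(35,70),(108,222),(360,155),(260,18)]])
brdT=np.array([t(*c) for c in [(172,262),(72,250),(22,513),(112,525)]])
brdS=np.array([s(482,453),s(526,524),(511/1.5,384/1.5)])
def res(p,full=False):
    kS,kT=p[:2]; c=quad(*p[2:5],.24,.27,.125); b=quad(*p[5:8],.26,.09,.012)
    r=[dproj(T,c,kT)-cabT,dproj(S,c,kS)-cabS,dproj(T,b,kT)-brdT,dproj(S,b[:3],kS)-brdS]
    dS,dT=p[8:10],p[10:12]  # small image shifts
    r[0]+=dT;r[2]+=dT;r[1]+=dS;r[3]+=dS
    return r if full else np.r_[np.concatenate(r).ravel(),p[8:]/.7]
f=least_squares(res,[0,0,.68,-.19,-.1,.5,.28,-.1,0,0,0,0],loss="soft_l1")
if __name__=="__main__":
    print(f.x.round(4),f.cost); [print(a.round(1).tolist()) for a in res(f.x,True)]
    s0=np.array([.2466,.5189,.2305]);r=q([0,.22,.9755,0])
    print("tips S",[dproj(S,s0+r.apply([0,y,0]),k) *1.5 for y in(-.045,.045) for k in (0,f.x[0])])
    im=get_image("top");i2=get_image("scene");pickle.dump((i2,im),open("b.pkl","wb"))
    save(im,"t2.png")
    a=cv2.resize(i2["pixels"][100:290,200:460,::-1],None,fx=3,fy=3,interpolation=2);b=S["pixels"][170:240,400:480,::-1]
    a[:210,:240]=cv2.resize(b,None,fx=3,fy=3); cv2.imwrite("pics/s2.png",a)
    p=status.get_state()["position"]
    for j,k in((i2,f.x[0]),(im,f.x[1])): print("tips",[dproj(j,p+r.apply([0,y,0]),kk).round(1) for y in(-.045,.045) for kk in (0,k)])
E
python3 fit.py | grep -v '\[\[\['
```

```text
cap (array([ 0.49242364, -0.09554763,  0.15843272]), np.float64(0.005687681743609162))
padS [277.7 260.4] [262 247  28  27 454]
padT [176.5 176.2] [167 168  19  18 263]
((277.8240051269531, 260.429443359375), (24.270532608032227, 26.39776039123535), 129.3572235107422) ((176.45761108398438, 176.1623077392578), (17.219972610473633, 17.993501663208008), 64.30138397216797)
pad (array([0.56990254, 0.27708282, 0.03120497]), np.float64(0.0058434152762641)) [0.56341366 0.26445918 0.016     ] [0.57122402 0.28132405 0.016     ]
kS [198.1 175.5] [192 171  12  11  96]
kT [288.4 143.8] [286 140   6  10  32]
key (array([ 0.65560217, -0.12972952,  0.15359408]), np.float64(0.010180705312452524)) [ 0.65308668 -0.12316652  0.155     ] [ 0.65967997 -0.13243294  0.155     ]
corners [[ 0.6594 -0.2486  0.2249]
 [ 0.7957 -0.077   0.2553]
 [ 0.6901 -0.0894  0.0396]
 [ 0.5199 -0.2842 -0.0289]]
S@.125 [[ 0.5472 -0.2911  0.125 ]
 [ 0.7781 -0.3173  0.125 ]
 [ 0.803  -0.0592  0.125 ]
 [ 0.5744 -0.0305  0.125 ]]
T@.125 [[ 0.7792 -0.3297  0.125 ]
 [ 0.8064 -0.0655  0.125 ]
 [ 0.5704 -0.0418  0.125 ]
 [ 0.5447 -0.3
[... 408 characters left out ...]
5085638 -0.13137024  0.131     ]
[-0.2295 -0.2808  0.6764 -0.1859 -0.099   0.4933  0.2969 -0.1553  0.4095
  0.7156  0.544  -0.2099] 5.45317667525623
[[-0.3, 0.1], [-0.2, -0.3], [-0.1, -0.2], [0.1, 0.2]]
[[0.5, -0.1], [-0.5, 0.5], [0.2, -0.9], [-0.3, -1.0]]
[[-1.9, 0.2], [0.3, -0.4], [-0.3, 0.0], [0.5, 1.1]]
[[-0.5, -1.5], [0.2, 0.6], [-0.4, 0.4]]
tips S [array([630.20958761, 317.77416608]), array([616.48915011, 316.33373864]), array([655.12974206, 350.52441205]), array([636.32220451, 346.51090541])]
tips [array([331.2, 149.4]), array([330. , 150.1]), array([340.4, 165.3]), array([338.9, 165.8])]
tips [array([184.6, 227. ]), array([185. , 226.7]), array([158.6, 214.4]), array([159.5, 214.1])]
```

View pics/s2.png

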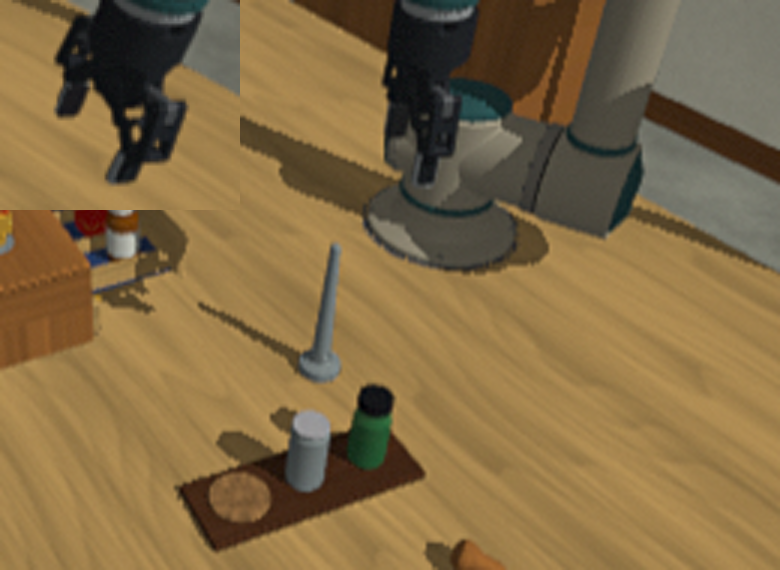

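The inset shows the finger tips at S pixel (423,207) and (440,230), close to the undistorted projection, so the lens has little distortion. The S pad mask was contaminated by bench wood, since the pad really sits at about (280,266). I'll refine the edges by sub-pixel line fits.

```bash
cat > e.py <<'E'
from h import *
import pickle
S,T=pickle.load(open("a.pkl","rb"))
s=lambda u,v:(u/4+140-.4,v/4+150-.4)
t=lambda u,v:(u/4+150-.4,v/4+100-.4)
def edge(im,a,b,w=5):
    L=cv2.cvtColor(im["pixels"],cv2.COLOR_RGB2Lab).astype(np.float32); L=cv2.GaussianBlur(L,(0,0),.7)
    a,b=np.array(a),np.array(b); d=(b-a)/np.linalg.norm(b-a); n=np.array([-d[1],d[0]]); off=np.arange(-w,w+.01,.25); pts=[]
    for f in np.linspace(.12,.88,25):
        p=(a+f*(b-a)+off[:,None]*n).astype(np.float32)
        pr=cv2.remap(L,p[:,0].reshape(-1,1),p[:,1].reshape(-1,1),cv2.INTER_LINEAR)[:,0]
        g=np.linalg.norm(np.gradient(pr,axis=0),axis=1)*np.exp(-(off/w)**2); pts.append(p[np.argmax(g)])
    x,y,px,py=cv2.fitLine(np.array(pts),cv2.DIST_HUBER,0,.01,.01)[:,0] if False else cv2.fitLine(np.array(pts),cv2.DIST_HUBER,0,.01,.01).ravel()[[2,3,0,1]]
    r=np.abs((np.array(pts)-[x,y])@[-py,px]); return (x,y),(px,py),np.median(r)
def quadc(im,c):
    E=[edge(im,c[i],c[(i+1)%4]) for i in range(4)]; o=[]
    for i in range(4):
        (p,d,_),(p2,d2,_)=E[i-1],E[i]; k=np.linalg.solve(np.c_[d,-np.array(d2)],np.subtract(p2,p)); o.append(np.add(p,k[0]*np.array(d)))
    return np.array(o),[round(float(e[2]),2) for e in E]
if __name__=="__main__":
    cT,r=quadc(T,[t(*c) for c in [(767,62),(478,32),(452,282),(750,312)]]);print(r,((cT-[149.6,99.6])*4).round(0).tolist())
    cS,r=quadc(S,[s(*c) for c in [(35,70),(108,222),(360,155),(260,18)]]);print(r,((cS-[139.6,149.6])*4).round(0).tolist())
    A=np.array([onz(T,c,.125) for c in cT]);B=np.array([onz(S,c,.125) for c in cS]);print(A.round(4).tolist(),B.round(4).tolist())
    for a,b in zip(cS,cT):print("tri",tri(S,a,T,b))
    for P in(A,B):print("sides",[np.linalg.norm(P[i]-P[i-1]).round(4) for i in range(4)],P.mean(0).round(4))
    bT,r=quadc(T,[t(*c) for c in [(172,262),(72,250),(22,513),(112,525)]]);C=np.array([onz(T,c,.012) for c in bT]);print(r,C.round(4).tolist(),"sides",[np.linalg.norm(C[i]-C[i-1]).round(4) for i in range(4)],C.mean(0).round(4))
    print("pad",tri(S,s(560,463),T,t(109,306)),onz(S,s(560,463),.016),onz(T,t(109,306),.016))
    for im,c,rad in((S,s(404,85),9),(T,t(517,358),8)):
        h=cv2.cvtColor(im["pixels"],cv2.COLOR_RGB2HSV);m=cv2.inRange(h,np.array([0,0,105]),np.array([180,60,255]));w=np.zeros_like(m);cv2.circle(w,tuple(int(round(v)) for v in c),rad+8,255,-1);m&=w
        x,y,ww,hh=[int(c[0])-9,int(c[1])-12,18,26];print("\n".join("".join("#" if v else "." for v in row) for row in m[y:y+hh,x:x+ww]),x,y)
    r=q([0,.22,.9755,0])
    for im,p in((S,[.2466,.5189,.2305]),(pickle.load(open("b.pkl","rb"))[0],[.3571,.2462,.333])):
        print("tips",[proj(im,np.array(p)+r.apply([0,y,-.013])).round(1) for y in(-.05,.05)])
E
python3 e.py
```

```text
[0.25, 0.23, 0.25, 0.17] [[769.0, 60.0], [476.0, 29.0], [449.0, 283.0], [750.0, 313.0]]
[0.16, 0.13, 0.53, 0.22] [[28.0, 67.0], [106.0, 227.0], [360.0, 155.0], [264.0, 13.0]]
[[0.7809, -0.3313, 0.125], [0.809, -0.0641, 0.125], [0.5698, -0.0394, 0.125], [0.5437, -0.3071, 0.125]] [[0.7826, -0.3255, 0.125], [0.8067, -0.0544, 0.125], [0.5739, -0.0308, 0.125], [0.5392, -0.298, 0.125]]
tri (array([ 0.78168618, -0.33174059,  0.121377  ]), np.float64(0.0011240169675532157))
tri (array([ 0.80759807, -0.06266296,  0.12055138]), np.float64(0.00654078152743706))
tri (array([ 0.57057003, -0.03901576,  0.11868224]), np.float64(0.0017803987642738164))
tri (array([ 0.54051656, -0.30494348,  0.12311014]), np.float64(0.008480200284262995))
sides [np.float64(0.2384), np.float64(0.2687), np.float64(0.2405), np.float64(0.269)] [ 0.6758 -0.1855  0.125 ]
sides [np.float64(0.2449), np.float64(0.2722), np.float64(0.234), np.float64(0.2694)] [ 0.6756 -0.1772  0.125 ]
[0.14, 0.21, 0.19, 0.66] [[0.6157, 0.2206, 0.012], [0.6293, 0.3181, 0.012], [0.3721, 0.3566, 0.012], [0.3602, 0.2706, 0.012]] sides [np.float64(
[... 651 characters left out ...]
########..
......##########..
......##########..
......#########...
......#########... 231 158
..................
..................
..................
..................
..................
..................
..................
.........##.......
.......######.....
......########....
.....##########...
....###########...
....###########...
....###########...
....###########...
....###########...
...#.##########...
...#..#######.....
...#...#####......
...##.............
....###...........
.....#####........
.......##.........
..................
..................
.................. 269 177
tips [array([420.7, 207.3]), array([439.4, 231.5])]
tips [array([332.1, 145.2]), array([342.5, 162.7])]
```

Run:
```python
from e import *
a,b=(240.5,164.7),(278.2,189.3)
print(tri(S,a,T,b),onz(S,a,.163),onz(T,b,.163))
p=(onz(S,a,.163)+onz(T,b,.163))/2
c=np.array([.676,-.183]);r=R.from_euler("z",-.101)
print("jar in cab",r.inv().apply([*(p[:2]-c),0]))
# drawer front outer top edge in T
e=edge(T,t(435,430),t(737,462),3);print(e[2],[r.inv().apply([*(onz(T,np.add(e[0],k*np.array(e[1])),.1235)[:2]-c),0]) for k in(-30,30)])
st=status.get_state();P=st["position"];Q=q(st["ee_rot"])
print("to jar, tool",Q.inv().apply([*p[:2],P[2]]-P), Q.inv().apply(r.as_matrix()[:,1]))
```

```text
(array([ 0.49191052, -0.09394516,  0.16388527]), np.float64(0.002450339081325159)) [ 0.49045757 -0.09407077  0.163     ] [ 0.49309018 -0.09474801  0.163     ]
jar in cab [-0.19221973  0.06956392  0.        ]
0.29947016 [array([-0.25361236,  0.1082404 ,  0.        ]), array([-0.25351542, -0.10232685,  0.        ])]
to jar, tool [-0.26746623 -0.24661084  0.00096085] [ 0.34165423  0.93982218 -0.00258199]
```

>>> apply_moves --xyz '[[-0.111,-0.103,0],[-0.111,-0.103,0],[-0.111,-0.103,0],[-0.111,-0.103,0],[-0.111,-0.103,0],[-0.111,-0.103,0],[-0.111,-0.103,0],[-0.115,-0.101,0]]' --rot '[[0,0,0],[0,0,0],[0,0,0],[0,0,0],[0,0,0],[0,0,0],[0,0,0],[0,0,0]]' --hand '[1,1,1,1,1,1,1,1]'

```text
clock: 2.2
position: [0.4933, -0.0903, 0.333]
ee_rot: [-0.0, 0.22, 0.976, 0.001]
contact_force: [1.4, 1.6, -0.5]
width: 0.0852
gripper_force: 0.0
```

>>> apply_moves --xyz '[[0,0,0],[0,0,0],[0,0,0],[0,0,0],[0,0,0.1],[0,0,0.1],[0,0,0],[0,0,0]]' --rot '[[0,0,-0.11],[0,0,-0.11],[0,0,-0.112],[0,0,0],[0,0,0],[0,0,0],[0,0,0],[0,0,0]]' --hand '[1,1,1,1,1,1,1,1]'

```text
clock: 3.2
position: [0.4934, -0.0898, 0.2743]
ee_rot: [0.001, 0.048, 0.999, -0.0]
contact_force: [-0.2, 0.4, 0.5]
width: 0.0853
gripper_force: 0.0
```

>>> apply_moves --xyz '[[0.004,-0.016,0],[0,0,0.1],[0,0,0.1],[0,0,0.1],[0,0,0.1],[0,0,0.1],[0,0,0],[0,0,0]]' --rot '[[0,0,0],[0,0,0],[0,0,0],[0,0,0],[0,0,0],[0,0,0],[0,0,0],[0,0,0]]' --hand '[1,1,1,1,1,1,1,1]'

```text
clock: 4.2
position: [0.4923, -0.0951, 0.1248]
ee_rot: [0.001, 0.048, 0.999, -0.0]
contact_force: [0.1, 0.4, 1.3]
width: 0.0856
gripper_force: 0.0
```

>>> apply_moves --xyz '[[0,0,0],[0,0,0],[0,0,0],[0,0,0],[0,0,0],[0,0,0],[0,0,0],[0,0,0]]' --rot '[[0,0,0],[0,0,0],[0,0,0],[0,0,0],[0,0,0],[0,0,0],[0,0,0],[0,0,0]]' --hand '[0.6,0.4,0.2,0,-0.1,-0.2,-0.3,-0.3]' --force 30

```text
clock: 5.2
position: [0.4913, -0.0946, 0.1236]
ee_rot: [0.0, 0.048, 0.999, -0.0]
contact_force: [-0.9, -0.0, 5.6]
width: 0.0403
gripper_force: 30.4
```

>>> apply_moves --xyz '[[0,0,-0.02],[0,0,-0.04],[0,0,-0.08],[0,0,-0.1],[0,0,-0.1],[0,0,-0.08],[0,0,0],[0,0,0]]' --rot '[[0,0,0],[0,0,0],[0,0,0],[0,0,0],[0,0,0],[0,0,0],[0,0,0],[0,0,0]]' --hand '[-0.3,-0.3,-0.3,-0.3,-0.3,-0.3,-0.3,-0.3]'

```text
clock: 6.2
position: [0.4904, -0.0943, 0.2484]
ee_rot: [-0.001, 0.048, 0.999, 0.0]
contact_force: [-0.3, 0.7, -3.0]
width: 0.0401
gripper_force: 30.7
```

>>> apply_moves --xyz '[[-0.01,0.08,0],[-0.02,0.16,0],[-0.02,0.18,0],[-0.02,0.18,0],[-0.02,0.18,0],[-0.02,0.18,0],[-0.02,0.18,0],[-0.017,0.13,0]]' --rot '[[0,0,0],[0,0,0],[0,0,0],[0,0,0],[0,0,0],[0,0,0],[0,0,0],[0,0,0]]' --hand '[-0.3,-0.3,-0.3,-0.3,-0.3,-0.3,-0.3,-0.3]'

```text
clock: 7.2
position: [0.5709, 0.2827, 0.2471]
ee_rot: [-0.002, 0.047, 0.999, -0.0]
contact_force: [1.3, 0.4, -2.3]
width: 0.04
gripper_force: 30.9
```

>>> apply_moves --xyz '[[0,0,0.05],[0,0,0.08],[0,0,0.08],[0,0,0.08],[0,0,0.06],[0,0,0],[0,0,0]]' --rot '[[0,0,0],[0,0,0],[0,0,0],[0,0,0],[0,0,0],[0,0,0],[0,0,0]]' --hand '[-0.3,-0.3,-0.3,-0.3,-0.3,-0.3,-0.3]'

```text
clock: 8.07
position: [0.5716, 0.2799, 0.1442]
ee_rot: [-0.0, 0.048, 0.999, -0.0]
contact_force: [-0.3, 1.2, -2.1]
width: 0.0398
gripper_force: 31.0
```

Run:
```python
from h import *
import pickle
i=get_image("scene");pickle.dump(i,open("c.pkl","wb"))
cv2.imwrite("pics/s3.png",cv2.resize(i["pixels"][180:310,215:365,::-1],None,fx=4,fy=4,interpolation=2))
p=status.get_state()["position"]
for z in(.0886,.1836):print((proj(i,[p[0],p[1],z])-[215,180])*4)
print("pad",(proj(i,[.571,.282,.016])-[215,180])*4)
```

```text
[259.33318516 276.13000892]
[266.93132483 186.06643949]
pad [256.2840244  339.68007665]
```

View pics/s3.png

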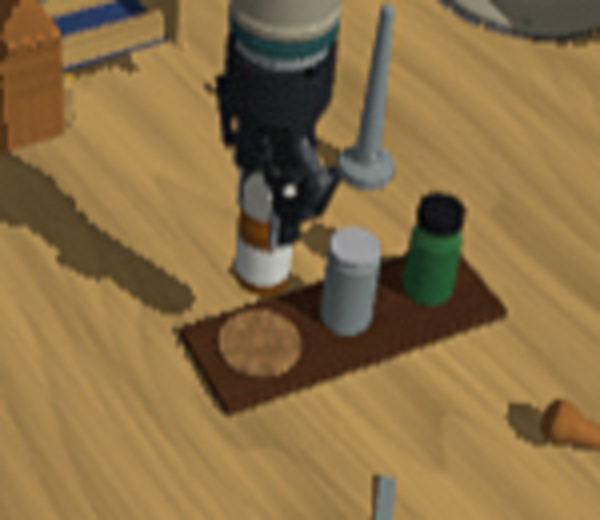

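The jar hangs upright, its base at about crop (262,278), in line above the pad centre at (260,343). Both agree with the predicted pixels to within 1 px. I'll lower it.

>>> apply_moves --xyz '[[0,0.007,0.05],[0,0,0.06],[0,0,0.06],[0,0,0.04],[0,0,0.018],[0,0,0],[0,0,0]]' --rot '[[0,0,0],[0,0,0],[0,0,0],[0,0,0],[0,0,0],[0,0,0],[0,0,0]]' --hand '[-0.3,-0.3,-0.3,-0.3,-0.3,-0.3,-0.3]'

```text
clock: 9.0
position: [0.5723, 0.2828, 0.0766]
ee_rot: [0.001, 0.048, 0.999, 0.0]
contact_force: [1.3, 0.1, -1.6]
width: 0.0399
gripper_force: 31.0
```

>>> apply_moves --xyz '[[0,0,0.004],[0,0,0.004],[0,0,0]]' --rot '[[0,0,0],[0,0,0],[0,0,0]]' --hand '[-0.3,-0.3,-0.3]'

```text
clock: 9.38
position: [0.5717, 0.2826, 0.0735]
ee_rot: [-0.0, 0.048, 0.999, 0.0]
contact_force: [-1.0, -0.2, -1.3]
width: 0.04
gripper_force: 31.0
```

>>> apply_moves --xyz '[[0,0,0.004],[0,0,0.003],[0,0,0.003],[0,0,0]]' --rot '[[0,0,0],[0,0,0],[0,0,0],[0,0,0]]' --hand '[-0.3,-0.3,-0.3,-0.3]'

```text
clock: 9.88
position: [0.5721, 0.2826, 0.0718]
ee_rot: [0.001, 0.048, 0.999, 0.0]
contact_force: [-1.8, -0.6, 4.6]
width: 0.0403
gripper_force: 31.6
```

>>> apply_moves --xyz '[[0,0,0],[0,0,0],[0,0,0],[0,0,0],[0,0,0],[0,0,0],[0,0,0],[0,0,0]]' --rot '[[0,0,0],[0,0,0],[0,0,0],[0,0,0],[0,0,0],[0,0,0],[0,0,0],[0,0,0]]' --hand '[0.1,0.2,0.3,0.5,0.7,0.8,0.8,0.8]'

```text
clock: 10.88
position: [0.5718, 0.2826, 0.0705]
ee_rot: [0.0, 0.048, 0.999, 0.0]
contact_force: [-0.5, -0.2, -0.1]
width: 0.0771
gripper_force: 0.0
```

>>> apply_moves --xyz '[[0,0,-0.04],[0,0,-0.08],[0,0,-0.12],[0,0,-0.12],[0,0,-0.12],[0,0,-0.12],[0,0,0]]' --rot '[[0,0,0],[0,0,0],[0,0,0],[0,0,0],[0,0,0],[0,0,0],[0,0,0]]' --hand '[0.8,0.8,0.8,0.8,0.8,0.8,0.8]'

```text
clock: 11.75
position: [0.5735, 0.2833, 0.2551]
ee_rot: [0.004, 0.048, 0.999, 0.002]
contact_force: [-0.8, 0.7, -0.2]
width: 0.077
gripper_force: 0.0
```

>>> apply_moves --xyz '[[0.04,-0.1,0],[0.06,-0.17,0],[0.06,-0.18,0],[0.06,-0.18,0],[0.06,-0.18,0],[0.06,-0.18,0],[0.06,-0.18,0],[0.06,-0.18,0]]' --rot '[[0,0,0],[0,0,0],[0,0,0],[0,0,0],[0,0,0],[0,0,0],[0,0,0],[0,0,0]]' --hand '[-1,-1,-1,-1,-1,-1,-1,-1]'

```text
clock: 12.75
position: [0.394, -0.1084, 0.2499]
ee_rot: [-0.0, 0.048, 0.999, 0.0]
contact_force: [0.9, 0.6, 0.0]
width: 0.0002
gripper_force: 0.0
```

>>> apply_moves --xyz '[[0.05,-0.16,0],[0,0,0],[0,0,0]]' --rot '[[0,0,0],[0,0,0],[0,0,0]]' --hand '[-1,-1,-1]'

```text
clock: 13.12
position: [0.3757, -0.1531, 0.25]
ee_rot: [-0.0, 0.048, 0.999, 0.001]
contact_force: [0.2, 0.3, 0.3]
width: -0.0
gripper_force: 0.0
```

Run:
```python
from h import *
i=get_image("scene");j=get_image("top")
a=cv2.resize(i["pixels"][100:290,130:360,::-1],None,fx=3.3,fy=3.15,interpolation=2)
cv2.imwrite("pics/s4.png",a[:600,:800])
h=cv2.cvtColor(j["pixels"],cv2.COLOR_RGB2HSV);m=cv2.inRange(h,np.array([0,0,105]),np.array([180,60,255]))
print("jar base S pred",proj(i,[.571,.282,.111]),"T",proj(j,[.571,.282,.111]))
w=m[155:190,160:195];n,l,s,c=cv2.connectedComponentsWithStats(w);print([(s[k,4],c[k]+[160,155],onz(j,c[k]+[160,155],.111)) for k in range(1,n) if s[k,4]>20])
st=status.get_state();print(st["position"],st["width"],st["contact_force"])
```

```text
jar base S pred [280.85072238 244.199745  ] T [172.53667533 170.29178658]
[(np.int32(97), array([172.77319588, 169.82474227]), array([0.57273432, 0.28121322, 0.111     ])), (np.int32(22), array([168.81818182, 188.18181818]), array([0.50520088, 0.29283328, 0.111     ]))]
[ 0.37616831 -0.15245821  0.25016556] 9.436397871699686e-05 [-0.23731716  0.88681789  1.19121534]
```

View pics/s4.png

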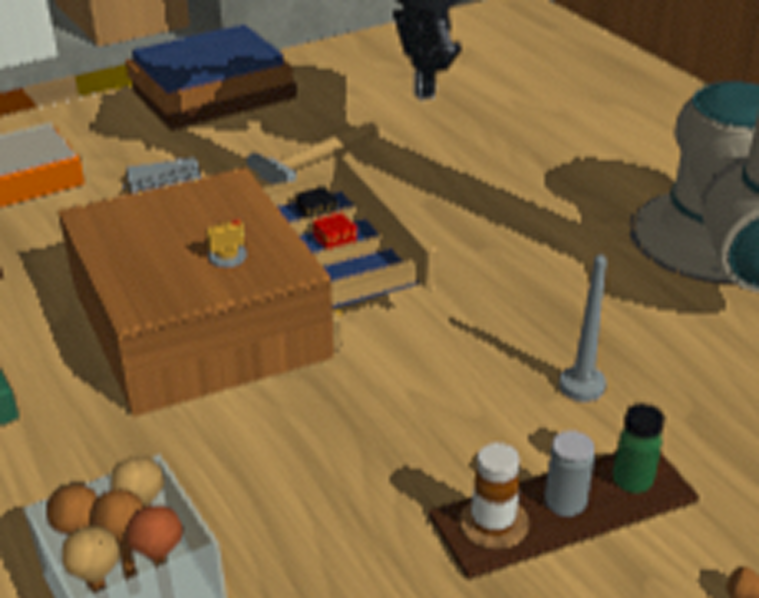

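The jar stands upright on the cork pad, at crop (497,520), and the cap in the top view puts it within 2 mm of the pad centre. The drawer is still open with the red and black boxes in it, so I'll go down and push.

>>> apply_moves --xyz '[[0,0,0.1],[0,0,0.12],[0,0,0.12],[0,0,0.12],[0,0,0.067],[-0.05,0,0],[-0.05,0,0],[-0.02,0,0]]' --rot '[[0,0,0],[0,0,0],[0,0,0],[0,0,0],[0,0,0],[0,0,0],[0,0,0],[0,0,0]]' --hand '[-1,-1,-1,-1,-1,-1,-1,-1]'

```text
clock: 14.22
position: [0.4143, -0.1576, 0.0935]
ee_rot: [0.001, 0.047, 0.999, -0.001]
contact_force: [-1.7, 0.1, 1.1]
width: -0.0001
gripper_force: 0.5
```

>>> apply_moves --xyz '[[-0.04,0,0],[-0.05,0,0],[-0.05,0,0],[-0.05,0,0],[-0.05,0,0],[-0.05,0,0]]' --rot '[[0,0,0],[0,0,0],[0,0,0],[0,0,0],[0,0,0],[0,0,0]]' --hand '[-1,-1,-1,-1,-1,-1]'

```text
clock: 14.98
position: [0.4995, -0.1657, 0.0923]
ee_rot: [-0.0, 0.048, 0.999, -0.0]
contact_force: [-1.6, -1.7, 0.2]
width: -0.0001
gripper_force: 0.7
```

>>> apply_moves --xyz '[[-0.03,0,0],[-0.03,0,0],[-0.03,0,0],[-0.02,0,0],[0,0,0]]' --rot '[[0,0,0],[0,0,0],[0,0,0],[0,0,0],[0,0,0]]' --hand '[-1,-1,-1,-1,-1]'

```text
clock: 15.6
position: [0.5321, -0.1686, 0.0924]
ee_rot: [0.001, 0.048, 0.999, 0.0]
contact_force: [-0.5, 0.4, -0.4]
width: 0.0002
gripper_force: 0.0
```

>>> apply_moves --xyz '[[-0.01,0,0],[-0.01,0,0],[0,0,0]]' --rot '[[0,0,0],[0,0,0],[0,0,0]]' --hand '[-1,-1,-1]'

```text
clock: 15.98
position: [0.532, -0.1685, 0.0923]
ee_rot: [-0.005, 0.048, 0.999, 0.0]
contact_force: [-12.1, -0.3, 7.7]
width: 0.0004
gripper_force: 5.9
```

>>> apply_moves --xyz '[[0.04,0,0],[0.06,0,0],[0,0,0],[0,0,-0.12],[0,0,-0.14],[0,0,-0.14],[0,0,-0.12],[0,0,0]]' --rot '[[0,0,0],[0,0,0],[0,0,0],[0,0,0],[0,0,0],[0,0,0],[0,0,0],[0,0,0]]' --hand '[-1,-1,-1,-1,-1,-1,-1,-1]'

```text
clock: 16.98
position: [0.5103, -0.1673, 0.2519]
ee_rot: [0.004, 0.048, 0.999, -0.001]
contact_force: [-0.0, -1.1, -0.5]
width: 0.0001
gripper_force: 0.0
```

Run:
```python
from e import *
from m import blob
i=get_image("scene");j=get_image("top")
print([np.abs(i["pixels"].astype(int)-0).mean()])
cv2.imwrite("pics/s5.png",np.hstack([cv2.resize(i["pixels"][150:270,140:260,::-1],None,fx=3.3,fy=4,interpolation=2),cv2.resize(j["pixels"][100:220,250:350,::-1],None,fx=4,fy=4,interpolation=2)]))
st=status.get_state();print(st["position"],st["ee_rot"],st["qpos"].round(3),st["contact_force"])
print("to key",q(st["ee_rot"]).inv().apply([.651,-.130,.25]-st["position"])/.3)
```

```text
S cap [[[112, 135, 49], [21, 39, 132], [23, 26, 166], [23, 31, 138], [19, 142, 158]], [[18, 115, 113], [27, 16, 180], [26, 20, 180], [26, 20, 182], [18, 111, 83]], [[4, 252, 159], [50, 8, 99], [25, 18, 153], [27, 16, 179], [17, 120, 81]]]
S pad [[[16, 141, 130], [15, 142, 131], [16, 141, 132], [15, 142, 124], [16, 145, 135]], [[15, 146, 129], [16, 145, 125], [15, 143, 139], [16, 139, 128], [15, 144, 124]], [[16, 145, 127], [15, 146, 122], [15, 142, 120], [15, 140, 120], [15, 137, 128]]]
S key [[[15, 176, 133], [18, 182, 140], [20, 186, 151], [14, 212, 170], [15, 175, 130]], [[16, 180, 115], [20, 187, 161], [21, 188, 159], [21, 188, 157], [15, 178, 133]], [[15, 174, 63], [21, 193, 164], [21, 190, 160], [20, 195, 173], [15, 180, 116]]]
T cap [[[6, 48, 80], [19, 17, 166], [24, 16, 161], [18, 18, 166], [50, 8, 101]], [[9, 66, 104], [22, 17, 162], [21, 16, 164], [22, 17, 164], [10, 19, 82]], [[12, 28, 117], [13, 87, 111], [17, 30, 118], [17, 54, 95], [168, 25, 51]]]
T pad [[[15, 133, 107], [15, 125, 122], [15, 125, 116], [15, 122, 117], [17, 127, 116]], [[16, 131, 125], [14, 131, 111], [16, 124, 119], [16, 124, 115], [16, 122, 123]], [[15, 119, 122], [16, 130, 112], [16, 138, 113], [16, 140, 111], [16, 129, 109]]]
T key [[[14, 162, 120], [14, 152, 126], [19, 161, 150], [15, 160, 115], [16, 157, 96]], [[13, 106, 115], [21, 51, 114], [19, 165, 145], [13, 90, 74], [15, 149, 72]], [[14, 34, 112], [19, 154, 139], [16, 179, 138], [18, 84, 70], [14, 145, 72]]]
[np.float64(98.35739135742188)]
[ 0.50787618 -0.16629423  0.24822495] [5.04364908e-04 4.80030721e-02 9.98847061e-01 4.02101970e-06] [-0.447  0.205  1.56   0.     1.375 -1.922] [ 0.20846862 -0.10642056 -0.42574411]
to key [-0.46328496  0.16617329 -0.00544085]
```

View pics/s5.png

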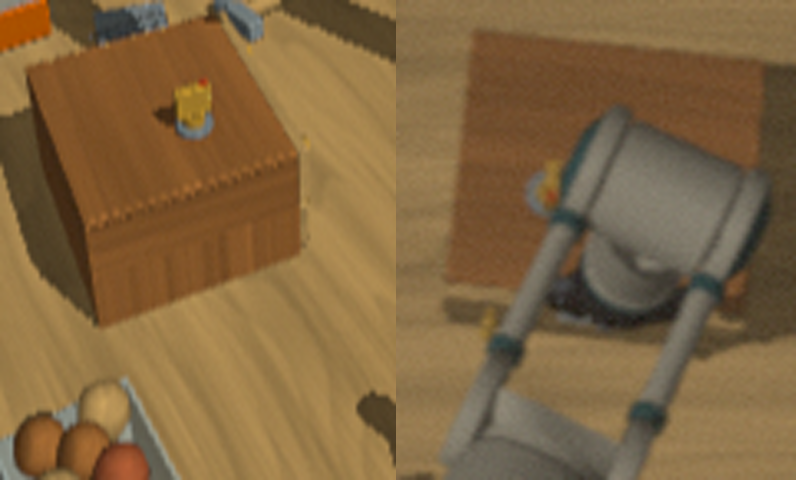

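The drawer front now sits flush with the cabinet, and the key stands at rest at crop (193,105). On to the key.

>>> apply_moves --xyz '[[-0.06,0.02,0],[-0.1,0.036,0],[-0.1,0.036,0],[-0.1,0.036,0],[-0.1,0.036,0],[0,0,0],[0,0,0],[0,0,0]]' --rot '[[0,0,0],[0,0,0],[0,0,0],[0,0,0],[0,0,0],[0,0,0],[0,0,0],[0,0,0]]' --hand '[0,0,0,0,0,0,0,0]'

```text
clock: 18.08
position: [0.6489, -0.1306, 0.248]
ee_rot: [-0.0, 0.048, 0.999, 0.0]
contact_force: [0.0, 0.3, 0.3]
width: 0.0426
gripper_force: 0.0
```

>>> apply_moves --xyz '[[-0.007,0.003,0.06],[0,0,0.08],[0,0,0.08],[0,0,0.06],[0,0,0.03],[0,0,0.02],[0,0,0.02],[0,0,0]]' --rot '[[0,0,0],[0,0,0],[0,0,0],[0,0,0],[0,0,0],[0,0,0],[0,0,0],[0,0,0]]' --hand '[0,0,0,0,0,0,0,0]'

```text
clock: 19.08
position: [0.6516, -0.1299, 0.1433]
ee_rot: [-0.0, 0.048, 0.999, 0.0]
contact_force: [-0.3, 0.1, -0.1]
width: 0.0427
gripper_force: 0.0
```

>>> apply_moves --xyz '[[0,0,0],[0,0,0],[0,0,0],[0,0,0],[0,0,0],[0,0,0]]' --rot '[[0,0,0],[0,0,0],[0,0,0],[0,0,0],[0,0,0],[0,0,0]]' --hand '[-0.3,-0.5,-0.7,-0.8,-0.8,-0.8]' --force 20

```text
clock: 19.82
position: [0.6518, -0.1315, 0.144]
ee_rot: [0.0, 0.048, 0.999, -0.001]
contact_force: [-0.7, -4.7, 1.1]
width: 0.0117
gripper_force: 21.9
```

>>> apply_moves --xyz '[[0,-0.005,0],[0,0,0],[0,0,0],[0,0,0],[0,0,0],[0,0,0],[0,0,0],[0,0,0]]' --rot '[[0,0,0],[0,0,0.1],[0,0,0.15],[0,0,0.15],[0,0,0.15],[0,0,0.15],[0,0,0.15],[0,0,0.15]]' --hand '[-0.8,-0.8,-0.8,-0.8,-0.8,-0.8,-0.8,-0.8]'

```text
clock: 20.82
position: [0.6517, -0.1316, 0.1439]
ee_rot: [0.0, 0.543, 0.84, -0.0]
contact_force: [0.0, -2.6, 2.8]
width: 0.0122
gripper_force: 21.8
```

>>> apply_moves --xyz '[[0,0,0],[0,0,0],[0,0,0]]' --rot '[[0,0,0.08],[0,0,0.08],[0,0,0]]' --hand '[-0.8,-0.8,-0.8]'

```text
clock: 21.2
position: [0.6517, -0.1316, 0.1439]
ee_rot: [0.001, 0.609, 0.793, -0.0]
contact_force: [-0.2, -2.4, 3.8]
width: 0.0115
gripper_force: 22.0
```

Run:
```python
from h import *
s=status.get_state();print(s["position"],s["moment"],s["contact_force"],s["width"])
y=q(s["ee_rot"]).as_matrix()[:,1];print("turned cw",np.arctan2(y[0],y[1])-.0958)
```

```text
[ 0.65171555 -0.13162511  0.14392789] [-0.51829396  0.09075068  0.31515504] [-0.2109116  -2.39966931  3.7905874 ] 0.011496066629592077
turned cw 1.2131110703202141
```

>>> apply_moves --xyz '[[0,0,0],[0,0,0]]' --rot '[[0,0,0.08],[0,0,0]]' --hand '[-0.8,-0.8]'

```text
clock: 21.45
position: [0.6517, -0.1315, 0.144]
ee_rot: [0.001, 0.64, 0.768, -0.0]
contact_force: [-1.3, -3.3, 4.7]
width: 0.0115
gripper_force: 54.9
```

Run:
```python
from h import *
s=status.get_state();print(s["position"],s["moment"],s["contact_force"],s["width"])
y=q(s["ee_rot"]).as_matrix()[:,1];print("turned cw",np.arctan2(y[0],y[1])-.0958)
i=get_image("scene")
cv2.imwrite("pics/s6.png",cv2.resize(i["pixels"][110:230,140:280,::-1],None,fx=5,fy=5,interpolation=2))
```

```text
[ 0.65169238 -0.13154421  0.14404007] [-0.51110645  0.11611831  1.41831477] [-1.27561908 -3.27890991  4.70290721] 0.011513800776150976
turned cw 1.293528102949106
```

View pics/s6.png

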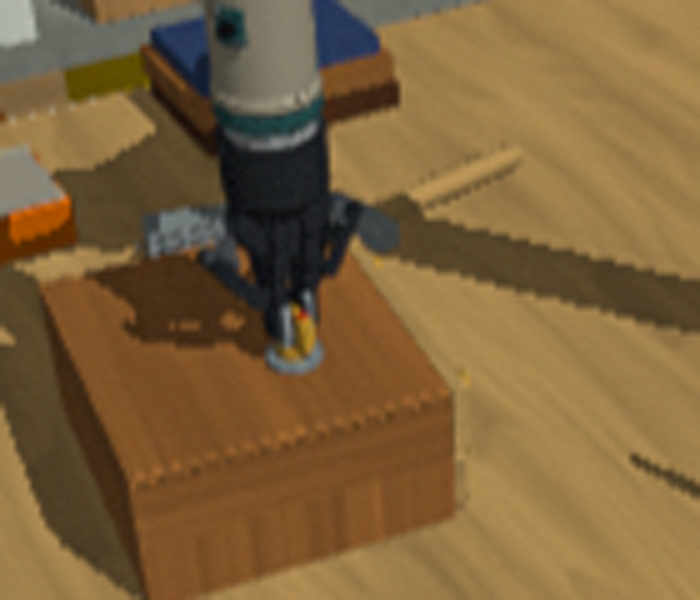

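The picture shows the key held at its stop at crop (297,335). The moment jumped from 0.3 to 1.4 N m, confirming it is on the stop. Next I ease off, release and lift away.

>>> apply_moves --xyz '[[0,0,0],[0,0,0],[0,0,0],[0,0,0],[0,0,0],[0,0,0],[0,0,0],[0,0,0]]' --rot '[[0,0,-0.08],[0,0,0],[0,0,0],[0,0,0],[0,0,0],[0,0,0],[0,0,0],[0,0,0]]' --hand '[-0.8,-0.5,0,0.5,0.8,0.8,0.8,0.8]'

```text
clock: 22.5
position: [0.6515, -0.1313, 0.1434]
ee_rot: [0.0, 0.61, 0.793, 0.0]
contact_force: [-0.2, 0.2, -0.2]
width: 0.0768
gripper_force: 0.0
```

>>> apply_moves --xyz '[[0,0,-0.05],[0,0,-0.1],[0,0,-0.12],[0,0,-0.12],[0,0,-0.12],[0,0,-0.1],[0,0,0],[0,0,0]]' --rot '[[0,0,0],[0,0,0],[0,0,0],[0,0,0],[0,0,0],[0,0,0],[0,0,0],[0,0,0]]' --hand '[0.8,0.8,0.8,0.8,0.8,0.8,0.8,0.8]'

```text
clock: 23.5
position: [0.6511, -0.1313, 0.3259]
ee_rot: [-0.0, 0.61, 0.793, -0.0]
contact_force: [0.8, 0.2, -1.3]
width: 0.0767
gripper_force: 0.0
```

Run:
```python
from h import *
i=get_image("scene");s=status.get_state();print(s["clock"],s["position"],s["contact_force"])
cv2.imwrite("pics/s7.png",cv2.resize(i["pixels"][110:290,140:365,::-1],None,fx=3.3,fy=3.3,interpolation=2))
```

```text
23.55 [ 0.6508705  -0.1312154   0.32517058] [ 0.50288186  0.59142676 -0.19569206]
```

View pics/s7.png

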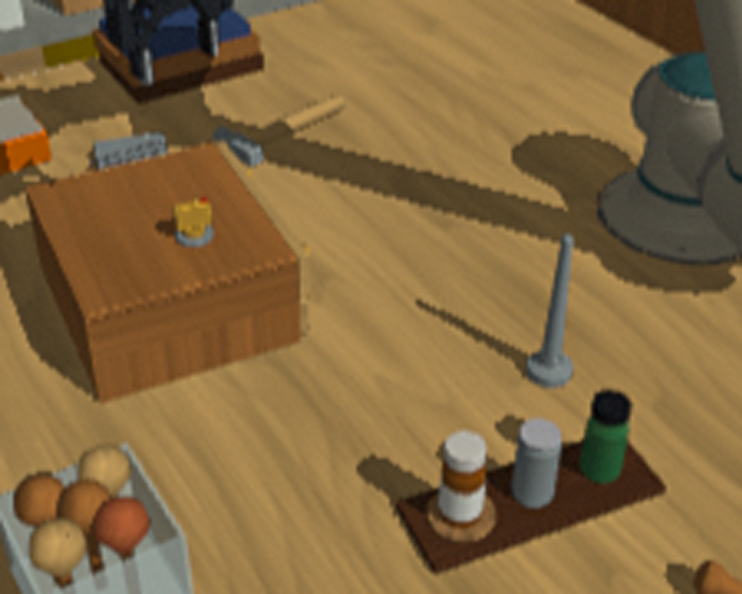

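The key is back at rest at crop (193,217), the drawer is home, and the jar stands on the pad at (462,515). The arm is clear of everything, so I'll hand in.

```bash
python3 -c "
from rig import job
print(job.sign_off())"
```

```text
the job is handed in; nothing more can be done
None
```

I handed the job in at about 23.6 s: the jar stands upright on the cork pad, the drawer is home, and the key was turned to its stop and has sprung back. The ring boxes were in place before the push but can't be seen in the shut drawer, and the hand-in returned no verdict.

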